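# Zero the load gauge, then hold a bracket pressed against it

## Robot

A 6-joint arm with a two-finger parallel gripper is mounted at the origin on the work surface. World frame = base frame: x ahead of the robot, y to its left, z up, the work surface at z = 0. Lengths are in mm, angles in rad, forces in N, time in s.
With the tool pointing down it reaches from about 350 to 775 mm from the base axis. Payload 7.3 kg.
Tool frame: the origin (TCP) lies midway between the tips of the shut fingers; the grasp point (between the pads) lies 19 mm behind it; z points along the fingers, y is the line along which they close (so a half turn about z gives the same grasp; the last joint's range is limited). The gripper opens to 92 mm and grips with 3 to 60 N. Pads are 19 mm wide; open, the fingers measure 130 mm over their backs; the gripper's body (75 mm by 190 mm) begins 47 mm behind the grasp point.
Start: joints at [-1.321, 0.342, 1.524, -0, 1.275, -0.146], TCP at [202.435, -484.422, 226.741] pointing down, gripper open.
Joint ranges: [-2.53, 2.53], [-0.77, 2.02], [0.04, 2.7], [-1, 4.14], [0.28, 2.66], [-3.11, 3.11]. Speed limits (rad/s): [2.57, 2.57, 3.14, 3.14, 3.14, 3.14].

## Interface

Orientations are given as [roll, pitch, yaw] about the fixed x, y, z axes, in that order (R = Rz(yaw) Ry(pitch) Rx(roll)).
In Python, from plant import bot gives the robot as it stands. The module is installed in compiled form; this text tells all that it offers.
- The arm moves only by the shell command python3 -m crank 'ROWS' [OPENING]. ROWS is JSON, a list of rows, each a list of 6 numbers: the shift along the tool's x, y, z in m, then the turn, a rotation vector about the tool's x, y, z in rad. In form: [[dx, dy, dz, wx, wy, wz], ...]. A call has 1 to 5 rows; each row shifts and turns the commanded pose from where the row before left it, along the tool's axes as they then stand; what a row does not reach is not made up. A row lasts 1/8 s, in which the tool goes at most 62.5 mm and 10.7 degrees, less where a joint would pass 70% of its speed; a pose out of reach is approached as far as the arm can. A call is refused whole if a number of a shift passes 0.0625 or a number of a turn 0.188, either way. A call with a gripper value outside its range is refused whole. OPENING is the opening in per cent of the stroke, from 0 (shut) to 100 (fully open), set as the call begins (- or left out, the last holds). The fingers move at their own pace and stop on an object; the grip force is fixed at half the most. Time passes only in rows, so rows that do not move let the fingers close. It gives the time, the measured TCP pose, the force, the opening and the grip force at its end, in the units of the state.
- bot.get_obs(): the state, without advancing time (a new reading comes with each control period).
- bot.capture(name): name is "scene" or "top" or "wrist"; returns a dict with "color" (420x560x3 uint8, blue, green, red), "fov_y" (degrees; the focal length in pixels is half the picture's height over the tangent of half this angle, whatever the lens; pixels are square), "cx", "cy" (the principal point, pixels), "k1" (the pictures are not rectified: a ray, as slopes to the right and down, at radius r is drawn at 1 + k1 r^2 times it, then the intrinsics apply), "extrinsics" (4x4, takes a point from world to camera coordinates); the wrist camera has in their place "tool_from_camera" (4x4, takes a point from camera to tool coordinates, whose origin is the TCP and whose axes are the flange's). Camera axes: x right, y up, looking along -z (the intrinsics and any distortion apply to the point x, -y, -z); pixel columns grow to the right and rows downward; lengths in mm; the calibration is good to about 2 mm. A picture is of the moment at which its call begins: read the wrist's pose just before it. There is no depth.
- bot.close_job(): hands the job in; it is judged then, once.
The state is a dict: "time": time; "joint_positions": joint angles; "dq": joint speeds; "tau": joint torques, N m; "tool_pos": TCP position; "tcp_rot": TCP orientation; "contact_force": force on the tool from outside, world axes, zero at the start; "moment": the same for the moment, N m; "grip_width": finger opening in mm; "finger_force": force on a finger pad.
Only numpy, scipy, OpenCV 4.12 (cv2) and the standard library are available. Lean on these libraries where they do the work, as an engineer would, in place of code of your own. Each camera call takes 0.05 s, during which the arm holds its last target. There are 200 camera calls.

## Task

On the load fixture, first turn the tare knob until its red pointer stands at the green zero mark, with the gauge still unloaded. Then set the aluminium bracket flat on the bed with its bolt holes over the two slots and its tall face square against the brass plate, and press it home with a steady 10 N (red flag in the green zone, never past 20 N). Finish while still holding it pressed there, as a third hand for the colleague who will screw it down, and leave the other things where they stand.

Things in the scene. Friction and masses are not known exactly. Their poses are not given: they have to be found in the camera images.
- fixture: Load fixture, fixed to the granite plate. Origin on the granite, under the bed's centre line. Steel bed 90 mm wide (x), from y = -70 to +220 mm, top 15 mm above the origin, with two dark slots along y at x = +-21 mm. The grey gauge head, 80 mm wide, stands on it from y = +105 to +215 mm, top at z = 75 mm. Pressing direction is the fixture's +y; the bed is clear from y = -70 mm to the brass plate.
- load_plate: Brass plate of the gauge on its spring stem, 52 mm wide (x), 10 mm thick, 40 mm high, 10 to 50 mm above the bed. Origin at the centre of its free face, which looks along the fixture's -y; axes parallel to the fixture's. Unloaded, the face is at fixture (0, 50, 45) mm; it slides along +y.
- load_stem (a joint): Travel of the brass plate in m: 0 unloaded, grows as it is pushed along the fixture's +y, 0.038 at its end. Spring 500 N/m: 10 N at 0.020. A thin red flag bar across the white scale on the head's front top edge moves with it; at 0.015 to 0.025 (7.5 to 12.5 N) it is over the green zone. The flag is carried by a thin red rod that joins the stem just behind the plate.
- tare_knob (a joint): Angle of the tare knob in rad, anticlockwise from above positive; 0 = pointer at the green zero mark, on the fixture's -x side of the white dial. Range -1.4 to 1.6; starts positive, at 0.5 to 1.2, so it is turned clockwise. Light friction, stays where it is left.
- knob_grip (a point): Grip point on the knob's axis, at fixture (0, 184, 99) mm. The knob is a black bar 44 mm long, 14 mm thick, 30 mm high (fixture z = 82 to 112 mm); its x axis lies along the bar, a red line and tip mark the pointer end, its -x end. At joint value 0 its axes are parallel to the fixture's.
- bracket: Loose aluminium bracket, about 0.3 kg. Origin at the centre of its underside. Foot 60 (x) x 80 (y) x 10 mm; upright plate 60 wide, 10 thick, to 60 mm high at its +y end; rib 14 mm thick (x), 10 to 55 mm high, along the middle from y = -34 to +30 mm, to be gripped across x. Two bolt holes in the foot at x = +-21 mm. Starts standing on its foot on the granite, clear of the fixture. In place its y points along the fixture's +y.
- bracket_face (a point): Centre of the outer side of the bracket's tall face, at bracket (0, 40, 30) mm.
- case_a: Bystander, to be left alone: round blue case with black lid, 76 mm diameter, 32 mm high. Origin at the centre of its underside.
- case_b: Bystander, to be left alone: second round blue case with black lid, the same size. Origin at the centre of its underside.
- square: Bystander, to be left alone: upright steel cylinder, 50 mm diameter, 90 mm high. Origin at the centre of its underside.
- ring: Bystander, to be left alone: flat steel ring, 80 mm outside, 56 mm inside, 18 mm high. Origin at the centre of its underside.
- v_block: Bystander, to be left alone: bright steel V-block, 70 x 50 x 46 mm, its V along its x. Origin at the centre of its underside.
- screwdriver: Bystander, to be left alone: screwdriver with red handle, about 200 mm long, lying along its x. Origin at the centre of its underside, about the middle of its length.
Mind the look-alikes: they are no part of the job. What is shaped like the bracket but orange or pink is not meant.

How it is judged (in metres and radians):
On the way, in this order (a step that is already met when the one before it is completed fails the run):
1. the tare knob's pointer stands at zero, the gauge unloaded (value of joint tare_knob between -0.09 and 0.09 rad and value of joint load_stem below 0.004 m), for 0.2 s.
2. the bracket is held square against the plate with 7 to 13 N, flat on the bed and over the slots (contact force between bracket and load_plate between 7 and 13 N and value of joint load_stem between 0.012 and 0.028 m and y of bracket_face in the frame of load_plate between -0.004 and 0.004 m and x of bracket in the frame of fixture between -0.007 and 0.007 m and z of bracket in the frame of fixture between 0.011 and 0.019 m and angle between bracket's own z axis and vertical below 0.07 rad and angle between the y axis of bracket and the y axis of fixture, either way round below 0.09 rad and contact force between the fingers and bracket above 1 N and value of joint tare_knob between -0.09 and 0.09 rad), for 0.5 s.
At the end, for the whole second after the job is handed in: Still held by the fingers, the bracket presses its tall face on the brass plate with 7 to 13 N (stem travel 12 to 28 mm), still, square within 0.09 rad, centred within 7 mm, its foot flat on the bed (within 4 mm and 0.07 rad); the tare knob is within 0.09 rad of zero (all of step 2 and linear speed of bracket below 0.01 m/s); the arm keeps its last pose, push and grip.
It fails at once if the gauge is loaded past 20 N (contact force between anything else and load_plate above 20 N).
It fails at once if a bystander is moved by more than 20 mm (distance of any of case_a, case_b, square, ring, v_block, screwdriver from where it was at the start of the episode above 0.02 m).
It also fails if it takes over 58 s, if anything falls off the work surface, if the arm or the gripper's body presses on something with over 40 N, if the wrist force passes 120 N, or if a joint passes its speed limit or range.

## Working session

There is one attempt and no reset: what is moved stays moved. The work goes in short steps, Python scripts to look and compute and a shell command to move; the robot and the scene stay as the last step left them, time stands still between calls to the robot, and variables do not carry over. Pictures are saved under pics/ and viewed, at most 10 in all, crops included, and the job is handed in when it is done.

```bash
mkdir -p pics; cat > h.py <<'E'
import numpy as np, cv2, json
from plant import bot
from scipy.spatial.transform import Rotation as R
def snap(n,f):
    o=bot.get_obs(); c=bot.capture(n); cv2.imwrite('pics/'+f+'.png',c['color'])
    if n=='wrist':
        T=np.eye(4);T[:3,:3]=R.from_euler('xyz',o['tcp_rot']).as_matrix();T[:3,3]=o['tool_pos']
        W=T@np.array(c['tool_from_camera'])
    else: W=np.linalg.inv(np.array(c['extrinsics']))
    d=dict(W=W.tolist(),f=210/np.tan(np.radians(c['fov_y']/2)),cx=c['cx'],cy=c['cy'],k1=c['k1'])
    json.dump(d,open('pics/'+f+'.json','w')); return c
def ray(f,u,v):
    d=json.load(open('pics/'+f+'.json'));W=np.array(d['W'])
    p=np.array([(u-d['cx'])/d['f'],(v-d['cy'])/d['f']]);s=p.copy()
    for _ in range(30): s=p/(1+d['k1']*(s@s))
    return W[:3,3],W[:3,:3]@np.array([s[0],-s[1],-1])
def px(f,u,v,z):
    o,r=ray(f,u,v);return (o+r*(z-o[2])/r[2])[:2]
def proj(f,P):
    d=json.load(open('pics/'+f+'.json'));W=np.linalg.inv(np.array(d['W']))
    q=W[:3,:3]@np.array(P)+W[:3,3];s=np.array([q[0],-q[1]])/-q[2];s=s*(1+d['k1']*(s@s))
    return s*d['f']+[d['cx'],d['cy']]
E
python3 - <<'E'
from h import *
a=snap('top','t0')['color'];b=snap('scene','s0')['color']
cv2.imwrite('pics/ts0.png',cv2.resize(a,(800,600),interpolation=cv2.INTER_CUBIC))
print(bot.get_obs())
print(open('pics/t0.json').read())
E
```

```text
{'time': 0.1, 'joint_positions': array([-1.32102731e+00,  3.42628053e-01,  1.52491867e+00,  3.14203836e-05,
        1.27537388e+00, -1.45993182e-01]), 'dq': array([ 0.00065711, -0.00169373, -0.00183435,  0.00081238, -0.00072248,
        0.00134464]), 'tau': array([ 1.53997247e-03, -4.32005453e+01, -2.44693083e+01,  7.19001819e-02,
        5.25545678e-02, -5.24329414e-05]), 'tool_pos': array([ 202.33824699, -484.06005367,  226.12840716]), 'tcp_rot': array([-3.14028320e+00, -2.22911075e-04,  3.95752886e-01]), 'contact_force': array([-0.35906325, -0.35776932,  0.3249826 ]), 'moment': array([-0.00141833,  0.02547672, -0.0063713 ]), 'finger_force': 0.0, 'grip_width': 91.97063442336095}
{"W": [[-0.018261876391886405, 0.9951109988569238, -0.0970597950988128, 455.0858377788983], [-0.999529816282495, -0.020561515809209934, -0.022745778287620252, -54.83924888077213], [-0.0246302706629348, 0.09659877857200717, 0.9950186057282883, 1300.6568638478727], [0.0, 0.0, 0.0, 1.0]], "f": 526.171407471031, "cx": 284.8669378375863, "cy": 213.72605229363597, "k1": -0.2065580147755393}
```

View pics/ts0.png

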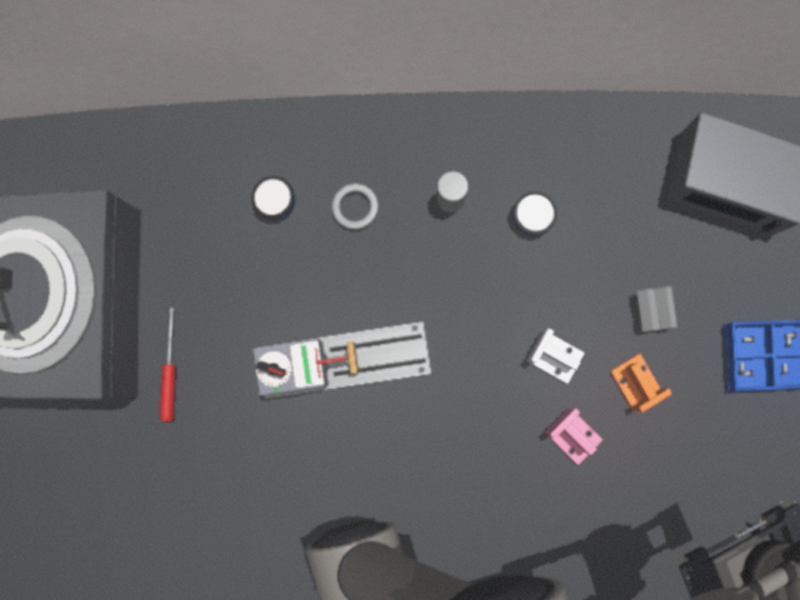

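View pics/s0.png

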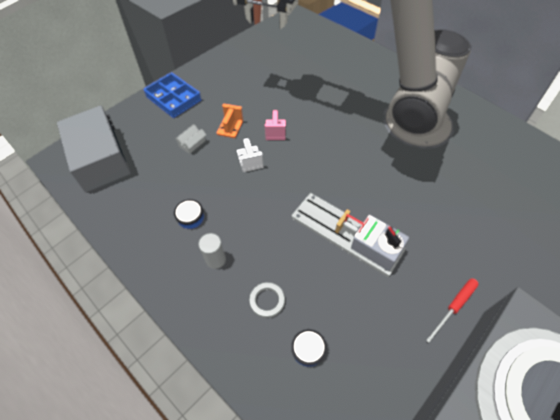

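The top view (800x600) shows the fixture at (340,358), with its knob on the left at (272,369). Bracket candidates are silver-white at (557,356), orange (640,383), pink (575,437) and the V-block (656,309). By the description I choose the white one. I'll check it and the fixture in one enlarged crop.

```bash
python3 - <<'E'
from h import *
a=cv2.imread('pics/t0.png')
f=cv2.resize(a[215:295,170:310],(800,457),interpolation=cv2.INTER_CUBIC)[:300+157]
b=cv2.resize(a[225:275,365:415],(400,400),interpolation=cv2.INTER_CUBIC)
cv2.imwrite('pics/c1.png',f);cv2.imwrite('pics/c2.png',b)
E
```

```text
(no output)
```

View pics/c1.png

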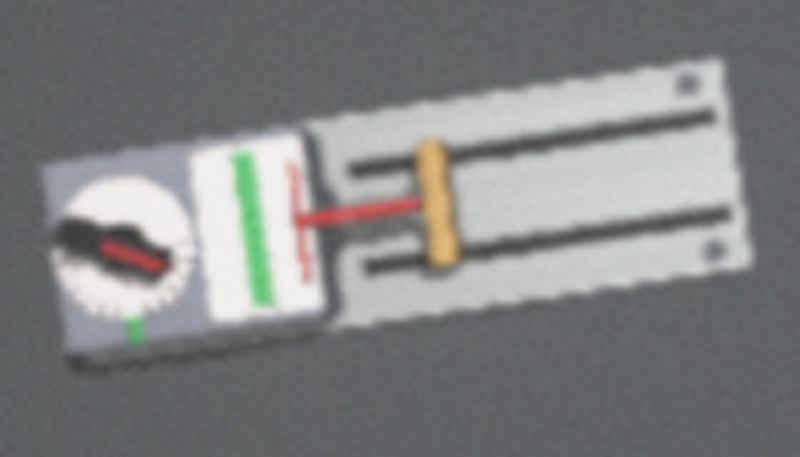

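View pics/c2.png

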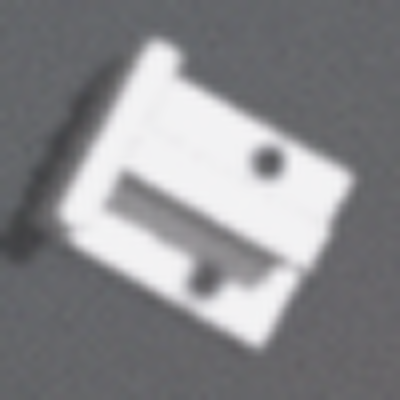

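```bash
cat > fit.py <<'E'
from h import *
from scipy.optimize import least_squares
def fit(f,pts,x0,z0=0):
    def res(p):
        c,s=np.cos(p[2]),np.sin(p[2]);r=[]
        for u,v,X,Y,Z in pts: r+=list(proj(f,[p[0]+c*X-s*Y,p[1]+s*X+c*Y,Z+z0])-[u,v])
        return r
    q=least_squares(res,x0,x_scale=[10,10,.1]);return q.x,np.round(q.fun.reshape(-1,2),1)
E
python3 - <<'E'
from fit import *
s=800/140;F=[(718,60,45,-70,15),(750,265,-45,-70,15),(42,165,40,215,75),(65,350,-40,215,75),(305,130,40,105,75),(330,315,-40,105,75)]
F=[(170+(a+.5)/s-.5,215+(b+.5)/s-.5,X,Y,Z) for a,b,X,Y,Z in F]
p,r=fit('t0',F,[450,0,0]);print(p,r.tolist())
c,s_=np.cos(p[2]),np.sin(p[2]);M=np.array([[c,-s_],[s_,c]])
print('knob',p[:2]+M@[0,184],'plate',p[:2]+M@[0,50])
k=lambda a,b,z:px('t0',170+(a+.5)/s-.5,215+(b+.5)/s-.5,z)
print('knob line ends world', k(105,245,112),k(165,265,112), 'dial centre',k(122,248,77))
B=[(155,38,30,40,60),(60,215,-30,40,60),(355,178,30,-40,10),(262,350,-30,-40,10)]
B=[(365+(a+.5)/8-.5,225+(b+.5)/8-.5,X,Y,Z) for a,b,X,Y,Z in B]
p,r=fit('t0',B,[400,-300,0]);print(p,r.tolist())
E
```

```text
[4.98609343e+02 1.17607185e+01 1.30689196e-01] [[0.6, -0.1], [0.5, 0.4], [-0.3, -0.4], [0.2, 0.9], [-0.7, -1.1], [-0.3, 0.4]]
knob [474.63092414 194.19162441] plate [492.09346814  61.33433422]
knob line ends world [475.34711535 195.31585668] [467.07737423 171.02502459] dial centre [474.6245493  195.57204103]
[ 487.47262844 -280.07310785   -0.53884477] [[0.2, 0.2], [-0.1, 0.1], [-0.1, -0.0], [-0.1, -0.3]]
```

The crop confirms the silver-white bracket, upright at its upper left: origin about (487,-280), yaw -0.54. The fixture is at (499,12), yaw 0.13, and the knob joint is at about +1.1. I'll head to the knob by way of the bracket.

```bash
cat > go.py <<'E'
from h import *
import sys
def go(P,yaw):
    o=bot.get_obs();M=R.from_euler('xyz',o['tcp_rot']);d=M.inv().apply(np.array(P)-o['tool_pos'])
    w=(M.inv()*R.from_euler('xyz',[np.pi,0,yaw])).as_rotvec()
    print('t',round(o['time'],2),'tcp',o['tool_pos'].round(1),'rot',o['tcp_rot'].round(3),'F',o['contact_force'].round(1),'g',round(o['grip_width'],1),round(o['finger_force'],1))
    print('shift(tool mm)',d.round(1),'n',np.ceil(np.abs(d).max()/60),'turn',w.round(3),'j',o['joint_positions'].round(2))
if __name__=='__main__': a=list(map(float,sys.argv[1:])); go(a[:3],a[3])
E
python3 go.py 380 -260 220 1.242
```

```text
t 0.1 tcp [ 202.3 -484.1  226.1] rot [-3.14  -0.     0.396] F [-0.4 -0.4  0.3] g 92.0 0.0
shift(tool mm) [ 250.3 -138.2    6.4] n 5.0 turn [-0.001 -0.001 -0.846] j [-1.32  0.34  1.52  0.    1.28 -0.15]
```

```bash
python3 -m crank '[[0.05,-0.028,0.001,0,0,0],[0.05,-0.028,0.001,0,0,0],[0.05,-0.028,0.001,0,0,0],[0.05,-0.028,0.001,0,0,0],[0.05,-0.028,0.001,0,0,0]]'; python3 go.py 474.6 194.2 170 1.242
```

```text
time: 0.72
tool_pos: [379.9, -257.2, 221.5]
tcp_rot: [-3.142, 0.0, 0.395]
contact_force: [0.3, -0.6, 0.3]
grip_width: 92.0
finger_force: 0.0
t 0.72 tcp [ 379.9 -257.2  221.5] rot [-3.142  0.     0.395] F [ 0.3 -0.6  0.3] g 92.0 0.0
shift(tool mm) [ 261.3 -380.1   51.6] n 7.0 turn [-0.     0.    -0.847] j [-0.76  0.23  1.7  -0.    1.21  0.41]
```

```bash
python3 -m crank '[[0.037,-0.054,0.003,0,0,0],[0.037,-0.054,0.003,0,0,0],[0.037,-0.054,0.003,0,0,0],[0.037,-0.054,0.003,0,0,0],[0.037,-0.054,0.003,0,0,0]]' 50 >/dev/null; python3 -m crank '[[0.037,-0.054,0.003,0,0,0],[0.037,-0.054,0.003,0,0,0],[0,0,0,0,0,-0.17],[0,0,0,0,0,-0.17],[0,0,0,0,0,-0.17]]' >/dev/null;  python3 -m crank '[[0,0,0,0,0,-0.17],[0,0,0,0,0,-0.167],[0,0,0,0,0,0]]'; python3 - <<'E'
from h import *
snap('wrist','w1')
E
python3 go.py 474.6 194.2 85 1.242
```

```text
time: 2.35
tool_pos: [467.8, 169.0, 201.3]
tcp_rot: [-3.141, 0.0, 1.241]
contact_force: [-0.0, -0.0, -0.4]
grip_width: 46.0
finger_force: 0.0
t 2.4 tcp [467.9 169.  201.4] rot [-3.141  0.     1.239] F [ 0.1  0.8 -0.2] g 46.1 0.0
shift(tool mm) [ 26.   -1.8 116.4] n 2.0 turn [-0.     0.    -0.003] j [ 0.19  0.32  1.64 -0.    1.19  0.52]
```

View pics/w1.png

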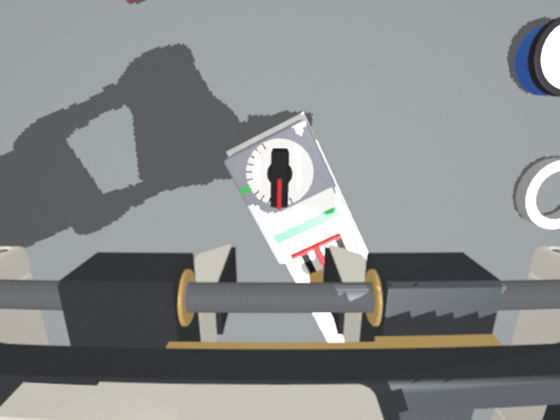

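The wrist view shows the knob bar from (279,149) to (279,208), with the red pointer at its lower end and the green mark at (245,190). Both flag and plate are unloaded.

```bash
python3 - <<'E'
from h import *
a=px('w1',279.5,149,112);b=px('w1',279.5,208,112);print(a,b,(a+b)/2,np.linalg.norm(a-b),np.arctan2(*(a-b)[::-1]))
c=px('w1',279.5,172,77);g=px('w1',245,190,75);print(c,g,'zero knob yaw',np.arctan2(*(c-g)[::-1]))
print('flag line dir',[px('w1',u,v,76) for u,v in((292,258),(340,236))])
E
```

```text
[484.32992986 217.45499631] [469.5693014  174.29567897] [476.94961563 195.87533764] 45.61362544737564 1.2412632125406695
[476.92921669 195.9183804 ] [442.71402953 190.34316338] zero knob yaw 0.16152609026270087
flag line dir [array([461.7598683, 115.3833849]), array([510.39341156, 121.85837543])]
```

```bash
python3 -m crank '[[0.028,0,0.03,0,0,0],[0,0,0.043,0,0,0],[0,0,0.043,0,0,0],[0,0,0,0,0,0]]'; python3 go.py 476.2 195.2 86 1.242;  python3 -m crank '[[0,0,0,0,0,0],[0,0,0,0,0,0],[0,0,0,0,0,0],[0,0,0,0,0,0]]' 0
```

```text
time: 2.9
tool_pos: [474.8, 195.0, 83.1]
tcp_rot: [-3.136, 0.004, 1.24]
contact_force: [-0.6, 0.0, 1.0]
grip_width: 46.1
finger_force: 0.0
t 2.9 tcp [474.8 195.   83.1] rot [-3.136  0.004  1.24 ] F [-0.6  0.   1. ] g 46.1 0.0
shift(tool mm) [ 0.6  1.2 -2.9] n 1.0 turn [-0.006  0.004 -0.002] j [ 0.24  0.49  1.74 -0.    0.92  0.57]
time: 3.4
tool_pos: [476.7, 195.8, 86.6]
tcp_rot: [-3.141, -0.0, 1.242]
contact_force: [-3.4, 1.0, 4.0]
grip_width: 14.0
finger_force: 30.0
```

```bash
python3 -m crank '[[0,0,0,0,0,0.17],[0,0,0,0,0,0.17],[0,0,0,0,0,0.17],[0,0,0,0,0,0.17],[0,0,0,0,0,0.17]]' >/dev/null; python3 -m crank '[[0,0,0,0,0,0.17],[0,0,0,0,0,0.091],[0,0,0,0,0,0],[0,0,0,0,0,0]]'; python3 -m crank '[[0,0,0,0,0,0],[0,0,0,0,0,0],[0,0,0,0,0,0]]' 50;  python3 -m crank '[[0,0,-0.05,0,0,0],[0,0,-0.05,0,0,0],[-0.04,0.05,-0.02,0,0,0],[0,0.05,0,0,0,0],[0,0,0,0,0,0]]'; python3 - <<'E'
from h import *
c=snap('wrist','w2')
E
```

```text
time: 4.53
tool_pos: [476.7, 195.8, 86.6]
tcp_rot: [-3.141, 0.0, 0.132]
contact_force: [-2.4, 0.8, 6.5]
grip_width: 13.7
finger_force: 30.0
time: 4.9
tool_pos: [477.1, 195.5, 85.6]
tcp_rot: [3.141, -0.0, 0.132]
contact_force: [1.2, -1.5, -0.4]
grip_width: 39.2
finger_force: 0.0
time: 5.52
tool_pos: [453.2, 92.5, 204.8]
tcp_rot: [3.141, -0.001, 0.128]
contact_force: [-0.1, -0.4, -0.0]
grip_width: 45.7
finger_force: 0.0
```

View pics/w2.png

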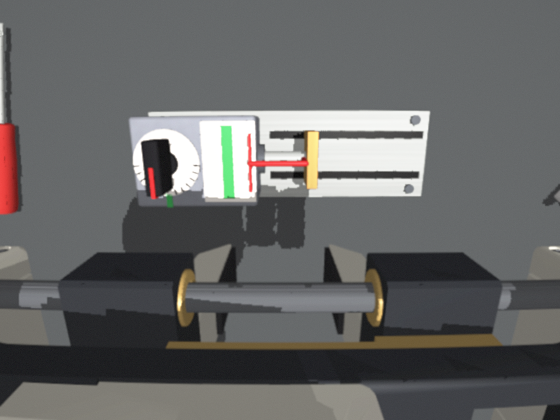

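The wrist view shows the pointer line from (152,168) to (152,197) at top height and the green mark at (170,200). I'll refit the fixture and check the knob angle.

```bash
python3 - <<'E'
from fit import *
c=cv2.imread('pics/w2.png')
m=((c[...,2]>120)&(c[...,1]<70)&(c[...,0]<70)).astype(np.uint8)
m[:,:140]=0;m[:,170:]=0;m[:130]=0;m[210:]=0
v,u=np.nonzero(m);print(len(u),u.min(),u.max(),v.min(),v.max())
P=np.array([px('w2',a,b,112) for a,b in zip(u,v)]);C=P.mean(0);d=np.linalg.svd(P-C)[2][0];d*=np.sign(d[0]);yk=np.arctan2(d[1],d[0]);print(C,'knob yaw',yk)
F=[(428,111,45,-70,15),(425,196,-45,-70,15),(131,119,40,215,75),(258,117,40,105,75),(257,202,-40,105,75),(137,206,-40,215,75)]
p,r=fit('w2',F,[498,12,.13]);print(p,r.tolist(),yk-p[2])
cc,s=np.cos(p[2]),np.sin(p[2]);M=np.array([[cc,-s],[s,cc]])
print('knob',p[:2]+M@[0,184]);b=p[:2]+M@[0,50]
print('top of plate pixels', [proj('w2',[*(p[:2]+M@[x,50]),65]) for x in(26,-26)],[proj('w2',[*(p[:2]+M@[x,-70]),15]) for x in(21,-21)])
E
```

```text
165 148 157 167 197
[466.02037367 195.01940442] knob yaw 0.14030823311166293
[5.01034339e+02 1.18024692e+01 1.33800914e-01] [[2.6, -0.3], [-3.2, -0.2], [-2.3, -2.2], [-1.2, -2.1], [1.9, 4.2], [2.3, 1.0]] 0.006507319177440046
knob [476.48836343 194.15787798]
top of plate pixels [array([319.91242753, 131.04144109]), array([318.51806503, 188.52957879])] [array([428.25590532, 134.40623592]), array([424.1297468 , 174.12137215])]
```

The knob is at about +0.007 rad, the gauge unloaded. Step 1 is done. Next is the bracket.

```bash
python3 go.py 467 -315 205 1.032
```

```text
t 5.58 tcp [453.   93.9 204.5] rot [-3.141e+00 -1.000e-03  1.290e-01] F [ 0.1  0.2 -0. ] g 45.7 0.0
shift(tool mm) [-38.6 407.3  -0.6] n 7.0 turn [ 0.    -0.001 -0.903] j [0.04 0.25 1.72 0.   1.17 1.48]
```

```bash
python3 -m crank '[[-0.0055,0.058,0,0,0,0],[-0.0055,0.058,0,0,0,0],[-0.0055,0.058,0,0,0,0],[-0.0055,0.058,0,0,0,0],[-0.0055,0.058,0,0,0,0]]' 65 >/dev/null; python3 -m crank '[[-0.0055,0.058,0,0,0,0],[-0.0055,0.058,0,0,0,0],[0,0,0,0,0,-0.18],[0,0,0,0,0,-0.18],[0,0,0,0,0,-0.18]]' >/dev/null;  python3 -m crank '[[0,0,0,0,0,-0.18],[0,0,0,0,0,-0.18],[0,0,0,0,0,0]]'; python3 - <<'E'
from h import *
snap('wrist','w3')
E
python3 go.py 487 -280 16 1.032
```

```text
time: 7.2
tool_pos: [468.8, -311.6, 203.8]
tcp_rot: [-3.141, -0.0, 1.031]
contact_force: [-0.7, -0.6, -0.7]
grip_width: 59.7
finger_force: 0.0
t 7.25 tcp [ 468.7 -311.8  203.9] rot [-3.141 -0.     1.029] F [-0.1 -0.1  0.4] g 59.8 0.0
shift(tool mm) [ 36.6  -0.6 187.9] n 4.0 turn [-0.001 -0.    -0.003] j [-0.72  0.43  1.45  0.    1.26 -0.18]
```

View pics/w3.png

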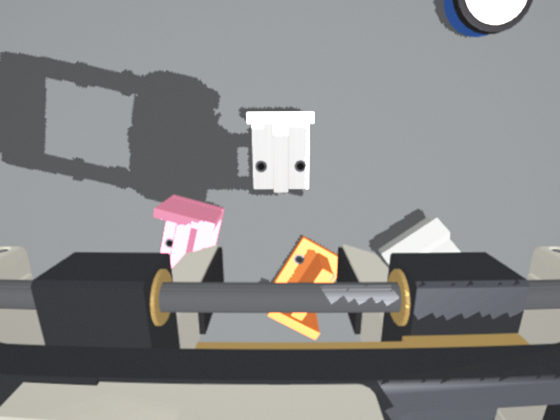

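The wrist view shows the white bracket, upright edge (247,112)–(315,112), foot front (252,189)–(310,188), rib about x=281. Pink and orange are well away.

```bash
python3 - <<'E'
from fit import *
from go import go
B=[(315,112,30,40,60),(247,112,-30,40,60),(247,124,-30,30,60),(315,124,30,30,60),(252,189,-30,-40,10),(310,188,30,-40,10)]
p,r=fit('w3',B,[487,-280,-.54]);print(p,r.tolist()); go([*p[:2],16],p[2]+np.pi/2)
E
```

```text
[ 489.98820473 -278.74361703   -0.53565149] [[-0.2, -0.1], [0.1, 0.1], [0.4, -0.3], [-0.4, -0.5], [1.6, 0.0], [-1.6, 0.8]]
t 7.25 tcp [ 468.7 -311.8  203.9] rot [-3.141 -0.     1.029] F [-0.1 -0.1  0.4] g 59.8 0.0
shift(tool mm) [ 39.2   1.3 187.9] n 4.0 turn [-0.001 -0.    -0.006] j [-0.72  0.43  1.45  0.    1.26 -0.18]
```

```bash
python3 -m crank '[[0.038,0.001,0.03,0,0,-0.006],[0,0,0.05,0,0,0],[0,0,0.05,0,0,0],[0,0,0.04,0,0,0],[0,0,0.018,0,0,0]]'; python3 -m crank '[[0,0,0,0,0,0],[0,0,0,0,0,0],[0,0,0,0,0,0],[0,0,0,0,0,0],[0,0,0,0,0,0]]' 0; python3 -m crank '[[0,0,-0.04,0,0,0],[0,0,-0.04,0,0,0],[0,0,-0.03,0,0,0],[0,0,0,0,0,0]]'; python3 go.py 500.7 12.5 126 1.703
```

```text
time: 7.88
tool_pos: [487.6, -279.2, 13.6]
tcp_rot: [-3.138, -0.001, 1.034]
contact_force: [-0.4, -0.0, -0.7]
grip_width: 59.7
finger_force: 0.0
time: 8.5
tool_pos: [488.5, -280.7, 16.8]
tcp_rot: [3.141, 0.0, 1.038]
contact_force: [-1.5, 0.6, 0.8]
grip_width: 14.6
finger_force: 0.9
time: 9.0
tool_pos: [489.4, -281.3, 128.4]
tcp_rot: [3.137, 0.001, 1.038]
contact_force: [0.1, 0.1, -2.7]
grip_width: 13.8
finger_force: 30.0
t 9.0 tcp [ 489.4 -281.3  128.4] rot [3.137e+00 1.000e-03 1.038e+00] F [ 0.1  0.1 -2.7] g 13.8 30.0
shift(tool mm) [ 258.8 -139.6    1.5] n 5.0 turn [ 0.004  0.002 -0.665] j [-0.66  0.5   1.56 -0.    1.08 -0.12]
```

```bash
python3 -m crank '[[0,0,0,0,0,-0.166],[0,0,0,0,0,-0.166],[0,0,0,0,0,-0.166],[0,0,0,0,0,-0.167],[0,0,0,0,0,0]]' ; python3 go.py 501.7 4.6 101 1.703
```

```text
time: 9.62
tool_pos: [487.6, -280.0, 124.5]
tcp_rot: [-3.139, -0.002, 1.701]
contact_force: [0.0, -0.8, -2.4]
grip_width: 13.5
finger_force: 30.0
t 9.62 tcp [ 487.6 -280.   124.5] rot [-3.139e+00 -2.000e-03  1.701e+00] F [ 0.  -0.8 -2.4] g 13.5 30.0
shift(tool mm) [280.3  51.   24. ] n 5.0 turn [-0.002 -0.002 -0.002] j [-0.66  0.51  1.56 -0.    1.08 -0.79]
```

```bash
python3 -m crank '[[0.056,0.0102,0.003,0,0,0],[0.056,0.0102,0.003,0,0,0],[0.056,0.0102,0.005,0,0,0],[0.056,0.0102,0.005,0,0,0],[0.056,0.0102,0.008,0,0,0]]' >/dev/null; python3 -m crank '[[0,0,0,0,0,0],[0,0,0,0,0,0],[0,0,0,0,0,0]]'; python3 - <<'E'
from h import *
snap('wrist','w4')
E
python3 go.py 501.7 4.6 33 1.703
```

```text
time: 10.62
tool_pos: [502.2, 2.5, 102.2]
tcp_rot: [3.142, 0.0, 1.7]
contact_force: [0.3, -0.7, -2.4]
grip_width: 13.8
finger_force: 30.0
t 10.68 tcp [502.2   2.5 102.3] rot [3.142 0.    1.7  ] F [-0.5 -0.1 -2.5] g 13.9 30.0
shift(tool mm) [ 2.2 -0.2 69.3] n 2.0 turn [ 0.     0.    -0.003] j [-0.15  0.44  1.76 -0.    0.94 -0.28]
```

View pics/w4.png

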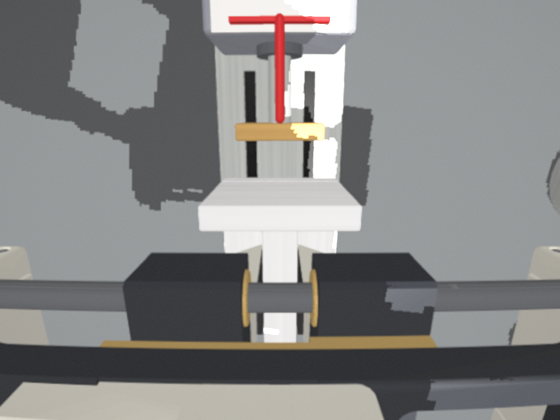

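Looking along the fixture: plate top front edge (236,140)–(324,140), upright top rear edge (201,228)–(357,228), flag (230..329,19). All look centred and parallel.

```bash
python3 - <<'E'
from h import *
p=lambda u,v,z:px('w4',u,v,z)
a,b=p(236,140,65),p(324,140,65);print('plate face',a,b,(a+b)/2,np.arctan2(*(b-a)[::-1]))
a,b=p(202,228,145),p(357,228,145);print('upright inner top',a,b,(a+b)/2,np.arctan2(*(b-a)[::-1]),np.linalg.norm(b-a))
for v,z in((60,15),(120,15)): print('rod etc')
y=.132;F=np.array([500.7,12.5]);M=np.array([[np.cos(y),-np.sin(y)],[np.sin(y),np.cos(y)]])
for q in ((p(236,140,65)+p(324,140,65))/2,(p(230,19,78)+p(329,19,78))/2,(a+b)/2,bottom:=np.array([502.2,2.5])): print('fixture xy',M.T@(q-F))
E
```

```text
plate face [468.99471107  59.69510671] [520.14333137  66.34204097] [494.56902122  63.01857384] 0.12922912327834268
upright inner top [469.08025171  32.11161007] [526.51709336  39.56725658] [497.79867253  35.83943333] 0.12908422067133482 57.918714102308805
rod etc
rod etc
fixture xy [ 0.57146022 50.88603577]
fixture xy [  0.45224813 112.16701008]
fixture xy [ 0.19577855 23.51825929]
fixture xy [  0.17078091 -10.11043193]
```

```bash
python3 -m crank '[[0,0,0.03,0,0,0],[0,0,0.025,0,0,0],[0,0,0.01,0,0,0],[0,0,0,0,0,0],[0,0,0,0,0,0]]'; python3 -m crank '[[0,0,0.002,0,0,0],[0,0,0.001,0,0,0],[0,0,0,0,0,0],[0,0,0,0,0,0]]'
```

```text
time: 11.3
tool_pos: [502.8, 3.4, 38.2]
tcp_rot: [3.14, 0.001, 1.702]
contact_force: [-0.1, 0.8, -1.8]
grip_width: 13.6
finger_force: 30.0
time: 11.8
tool_pos: [502.1, 3.8, 34.4]
tcp_rot: [3.141, 0.0, 1.703]
contact_force: [-0.6, -0.4, -2.5]
grip_width: 13.8
finger_force: 30.0
```

```bash
python3 -m crank '[[0,0,0.001,0,0,0],[0,0,0,0,0,0],[0,0,0,0,0,0]]';python3 -m crank '[[0,0,0.001,0,0,0],[0,0,0,0,0,0],[0,0,0,0,0,0]]'
```

```text
time: 12.18
tool_pos: [502.1, 3.7, 33.3]
tcp_rot: [-3.142, 0.0, 1.703]
contact_force: [-0.8, 0.4, -2.8]
grip_width: 13.7
finger_force: 30.0
time: 12.55
tool_pos: [502.1, 3.7, 32.3]
tcp_rot: [3.142, 0.0, 1.703]
contact_force: [-1.1, -0.6, -2.1]
grip_width: 13.8
finger_force: 30.0
```

```bash
for i in 1 2; do python3 -m crank '[[0,0,0.0007,0,0,0],[0,0,0,0,0,0],[0,0,0,0,0,0]]' | grep -E 'tool_pos|contact'; done
```

```text
tool_pos: [502.2, 3.7, 31.8]
contact_force: [-0.1, 0.5, 1.1]
tool_pos: [502.2, 3.7, 31.8]
contact_force: [-3.8, 0.1, 8.7]
```

```bash
python3 -m crank '[[0,0,-0.0004,0,0,0],[0,0,0,0,0,0]]'; python3 -m crank '[[0.004,0,0,0,0,0],[0.004,0,0,0,0,0],[0.003,0,0,0,0,0],[0,0,0,0,0,0],[0,0,0,0,0,0]]';python3 -m crank '[[0.004,0,0,0,0,0],[0.004,0,0,0,0,0],[0.004,0,0,0,0,0],[0,0,0,0,0,0],[0,0,0,0,0,0]]'
```

```text
time: 13.55
tool_pos: [502.2, 3.7, 31.8]
tcp_rot: [3.141, 0.0, 1.703]
contact_force: [-3.1, -0.3, 7.2]
grip_width: 13.6
finger_force: 30.0
time: 14.18
tool_pos: [501.6, 14.6, 31.8]
tcp_rot: [3.139, 0.001, 1.703]
contact_force: [1.1, -1.2, 5.4]
grip_width: 13.8
finger_force: 30.0
time: 14.8
tool_pos: [500.1, 26.3, 31.8]
tcp_rot: [3.139, 0.001, 1.703]
contact_force: [0.9, -3.4, 4.4]
grip_width: 14.3
finger_force: 30.0
```

```bash
python3 -m crank '[[0.004,0,0,0,0,0],[0.004,0,0,0,0,0],[0.002,0,0,0,0,0],[0,0,0,0,0,0],[0,0,0,0,0,0]]'; python3 - <<'E'
from h import *
c=snap('wrist','w5')['color']
cv2.imwrite('pics/w5c.png',cv2.resize(c[0:260,160:400],(720,780))[:600])
E
```

```text
time: 15.42
tool_pos: [498.8, 35.3, 31.8]
tcp_rot: [3.14, 0.002, 1.703]
contact_force: [0.8, -8.5, 5.0]
grip_width: 13.7
finger_force: 30.0
```

View pics/w5c.png

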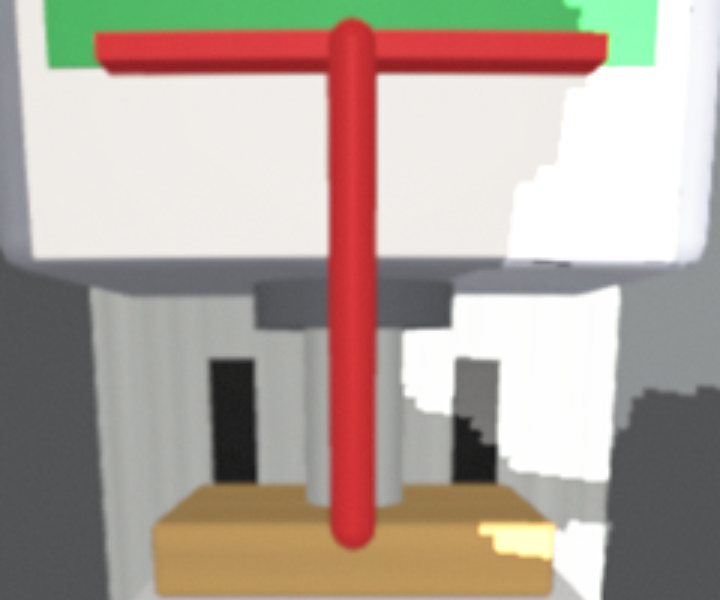

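The flag's leading edge is just in the green, about 8 N. Push 4 mm more.

```bash
python3 -m crank '[[0.002,0,0,0,0,0],[0.0015,0,0,0,0,0],[0,0,0,0,0,0],[0,0,0,0,0,0],[0,0,0,0,0,0]]'; python3 -m crank '[[0,0,0,0,0,0],[0,0,0,0,0,0],[0,0,0,0,0,0],[0,0,0,0,0,0],[0,0,0,0,0,0]]'; python3 - <<'E'
from h import *
c=snap('wrist','w6')['color'];s=snap('scene','s6')['color']
cv2.imwrite('pics/w6c.png',np.hstack([cv2.resize(c[0:240,180:380],(400,480)),cv2.resize(s[175:275,290:415],(400,320))[:].repeat(1,0) if 0 else cv2.resize(s[175:295,310:410],(400,480))]))
E
```

```text
time: 16.1
tool_pos: [498.5, 38.4, 31.9]
tcp_rot: [3.139, 0.003, 1.703]
contact_force: [0.3, -11.3, 5.5]
grip_width: 14.0
finger_force: 30.0
time: 16.73
tool_pos: [498.4, 38.4, 31.8]
tcp_rot: [3.139, 0.003, 1.703]
contact_force: [0.5, -11.2, 4.6]
grip_width: 13.6
finger_force: 30.0
```

View pics/w6c.png

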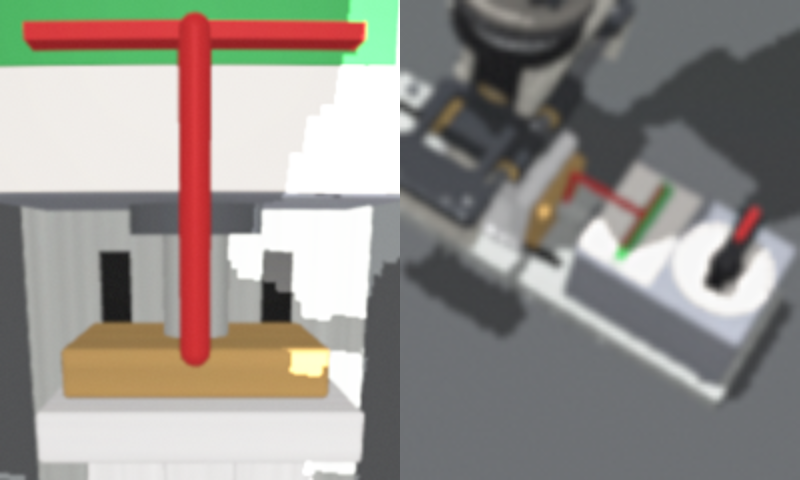

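The flag bar is inside the green zone, the tall face lies flush on the brass plate, and the push is steady at about 10 N. I'm handing it in.

```bash
python3 -c "
from plant import bot
print(bot.close_job())"
```

```text
the job is handed in; nothing more can be done
None
```

I handed the job in at about 17 s, with the tare knob within about 0.01 rad of zero and the bracket flat on the bed, square against the brass plate and held at a steady 10 N or so (flag in the green); I kept clear of the bystanders, and no verdict was returned.

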